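Slide the copper plate out over the table's edge

ROBOT

A 6-joint arm with a two-finger parallel gripper is mounted at the origin on a cart in front of the work surface, level with it; the furniture and walls round the work are solid. World frame = base frame: x ahead of the robot, y to its left, z up, the work surface at z = 0. Lengths are in mm, angles in rad, forces in N, time in s.
With the tool pointing down it reaches from about 275 to 825 mm from the base axis. Payload 4.9 kg.
Tool frame: the origin (TCP) lies at the very end of the fingers, on their centre line; the grasp point (between the pads) lies 19 mm behind it; z points along the fingers, y is the direction in which the jaws open and shut (so a half turn about z gives the same grasp; the last joint's range is limited). The gripper opens to 85 mm and grips with 20 to 120 N. Pads are 22 mm wide; open, the fingers measure 114 mm over their backs; the gripper's body (76 mm by 85 mm) begins 54 mm behind the grasp point. The pads swing forward as they close: fully open they stand 13 mm farther back than shut.
Start: joints at [1.203, 0.326, -0.193, 1.052, 0, 1.437], TCP at [127.415, 535.055, 231.281] pointing down, gripper open.
Joint ranges: [-2.65, 2.65], [-0.97, 1.79], [-1.3, 1.35], [-1.93, 2.1], [-1.47, 1.37], [-3.14, 3.14]. Speed limits (rad/s): [2.57, 2.57, 3.14, 3.14, 3.14, 3.14].

INTERFACE

Orientations are given as [roll, pitch, yaw] about the fixed x, y, z axes, in that order (R = Rz(yaw) Ry(pitch) Rx(roll)).
In Python, from bench import bot, solve_ik, imaging gives the robot as it stands. Calls block until the motion is done:
- bot.move_ptp(position, orientation): joint-space move of the TCP to a pose.
- bot.movel(position, rot=None, max_speed=150, threshold=None): straight line of the TCP; rot=None keeps the orientation; max_speed is the mean speed in mm/s. With threshold (N) it stops when the force on the tool has changed by that much, and returns True; else False.
- bot.move_j(angles): joint-space move.
- bot.grip(opening, effort=None): opening from 0.0 (shut) to 1.0 (fully open); effort is the grip in N (None keeps the last); returns when the fingers have stopped.
- bot.dwell(seconds).
- solve_ik(position, orientation): joint angles nearest the present ones, or None.
- bot.get_state(): the state.
- imaging.capture(name): name is "side" or "top" or "wrist"; returns the picture (420x560x3 uint8, blue, green, red); there is no depth.
- imaging.camera_model(name): a dict with "K" (3x3 intrinsics, pixels), "position" and "rotation" of the camera in the world. Camera axes: x right, y up, looking along -z (the intrinsics and any distortion apply to the point x, -y, -z); pixel columns grow to the right and rows downward; lengths in mm; the calibration is good to about 2 mm. A picture is of the moment at which its call begins: read the wrist's pose just before it. camera_model takes no time and is no camera call; for the wrist camera it gives the pose at the moment of the call.
A pose or a line that the arm cannot do raises bot.IKError and nothing moves.
- bot.sign_off(): hands the job in, once; it reports no verdict.
The state is a dict: "t": time; "qpos": joint angles; "joint_velocities": joint speeds; "effort": joint torques, N m; "tcp_pos": TCP position; "orientation": TCP orientation; "contact_force": force on the tool from outside, world axes, zero at the start; "wrist_torque": the same for the moment, N m; "opening": opening from 0.0 (shut) to 1.0 (fully open).
Only numpy, scipy, OpenCV 4.12 (cv2) and the standard library are available. Lean on these libraries where they do the work, as an engineer would, in place of code of your own. Each camera call takes 0.05 s, during which the arm holds its last target.

TASK

Slide the copper plate straight towards the blue-lined front edge of the grey levelling table until about 30 mm of it, roughly a third, sticks out past the edge, ready to be picked up. Keep it flat on the table all the way, let it lie there square to the edge, and leave the white ceramic plate where it is.

Things in the scene. Friction and masses are not known exactly. Their poses are not given: they have to be found in the camera images.
- copper_plate: Copper-coloured plate, 100 mm (its x, the way it slides) x 90 mm (its y) x 6 mm thick, about 0.45 kg, loose, flat on the levelling table. Too wide for most grippers to grasp from above; slides easily (a few N) when pushed at its rear edge. Origin at the centre of its underside; z up; its x points away from the robot, within 6 degrees of the table's x.
- ceramic_plate: White ceramic plate of the same size (100 x 90 x 6 mm), lying beside the copper one with at least 35 mm between them; either may be on the left. Origin at the centre of its underside. It must not be moved.
- front_edge (a point): Middle of the top front edge, on the top surface, of the fixed grey levelling table: 220 mm deep x 300 mm wide, flat rigid top 40 mm above the worktop, blue line on its upright front face towards the robot. x points from this edge to the rear, y left along the edge, z up. The copper plate overhangs by 50 mm minus its origin's x here. At least 60 mm of the top is free behind the plates.
Things that resemble listed ones, but are neither listed nor needed, are in the scene too. Of the things that look like the copper_plate, the largest one is meant.

How it is judged:
By the outcome, as a careful person would: the job done as asked, in the order asked, and still so for the second after the job is handed in, with the robot touching nothing.
It also fails if it takes over 32 s, if anything falls off the work surface, if the arm or the gripper's body presses on something with over 40 N, if the wrist force passes 120 N, or if a joint passes its speed limit or range.

## Working session

There is one attempt and no reset: what is moved stays moved. The work goes in short steps, each a Python script; the robot and the scene stay as the last script left them, time stands still between calls to the robot, and variables do not carry over. Pictures are saved under pics/ and viewed, and the job is handed in when it is done.

```bash
mkdir -p pics; ls; python3 - <<'E'
from bench import bot, solve_ik, imaging
import cv2,numpy as np
for n in ["top","side"]:
    im=imaging.capture(n); cv2.imwrite(f"pics/{n}0.png",im)
    m=imaging.camera_model(n); print(n,m)
print(bot.get_state())
E
```

```text
pics
top {'K': array([[414.75535308,   0.        , 278.63693211],
       [  0.        , 414.75535308, 216.98808291],
       [  0.        ,   0.        ,   1.        ]]), 'position': array([349.90659282, -42.84112226, 962.71258463]), 'rotation': array([ 9.83902211e-02, -2.90510747e-05, -1.57463438e+00])}
side {'K': array([[385.05872052,   0.        , 279.12871547],
       [  0.        , 385.05872052, 204.60477157],
       [  0.        ,   0.        ,   1.        ]]), 'position': array([412.32830807, 723.35476877, 442.8980987 ]), 'rotation': array([ 1.1165189 , -0.02132649, -3.07130688])}
{'t': 0.1, 'qpos': array([ 1.20279507e+00,  3.26893702e-01, -1.93480807e-01,  1.05201425e+00,
       -3.99613173e-05,  1.43661239e+00]), 'joint_velocities': array([-0.00112801, -0.00225599,  0.00259842,  0.00066875,  0.00162603,
        0.00155255]), 'effort': array([ 9.45255379e-04, -4.44240546e+01,  2.63037962e+01,  7.90226972e-03,
       -1.19626375e-04, -5.79768084e-06]), 'tcp_pos': array([127.23129947, 534.53830563, 230.56827982]), 'orientation': array([-3.14000919e+00, -1.73436052e-04,  2.90777523e+00]), 'contact_force': array([0.05819372, 0.36815764, 0.72323159]), 'wrist_torque': array([ 0.03724328, -0.03301873, -0.04165964]), 'opening': 0.9995211407460697}
```

View pics/top0.png

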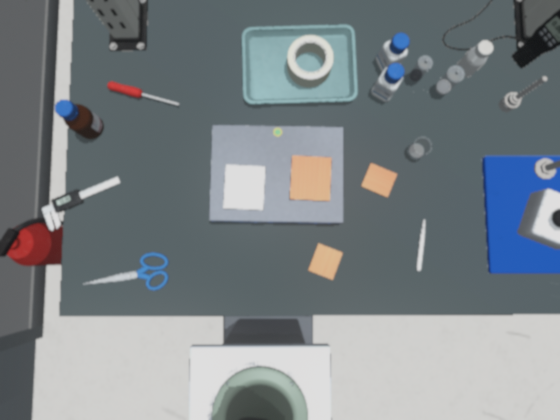

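View pics/side0.png

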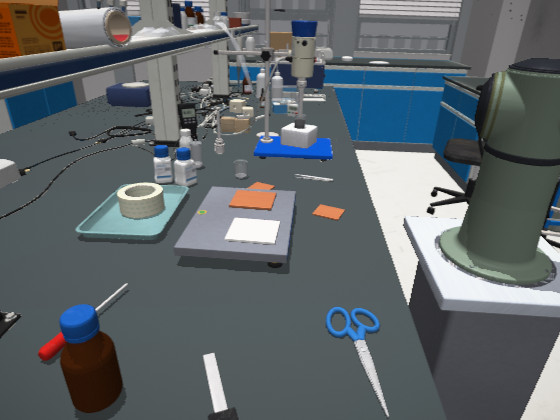

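The top view shows three copper-coloured pieces: one on the grey table at (311,178), and small ones on the worktop at (379,180) and (325,261). The one on the table is the largest and the only one on it. The white plate is at (244,187). Next I'll enlarge the crop and measure.

```bash
cat > h.py <<'E'
import cv2,numpy as np
from scipy.spatial.transform import Rotation as R
from bench import imaging
def rays(m,px):
    px=np.atleast_2d(np.float64(px)); K=np.array(m["K"]);rot=np.array(m["rotation"])
    Rm=rot if rot.shape==(3,3) else R.from_euler('xyz',rot).as_matrix()
    d=m.get("distortion",m.get("dist"))
    u=cv2.undistortPoints(px.reshape(-1,1,2),K,d).reshape(-1,2)
    return (Rm@np.c_[u[:,0],-u[:,1],-np.ones(len(u))].T).T
def toplane(m,px,z):
    d=rays(m,px);p=np.array(m["position"]);return p+d*((z-p[2])/d[:,2])[:,None]
def copper(im):
    h=cv2.cvtColor(im,cv2.COLOR_BGR2HSV);return cv2.inRange(h,(3,100,90),(22,255,255))
def blobs(mask,mn=200):
    mask=cv2.morphologyEx(mask,cv2.MORPH_OPEN,np.ones((3,3)))
    c,_=cv2.findContours(mask,cv2.RETR_EXTERNAL,cv2.CHAIN_APPROX_NONE)
    return sorted([x for x in c if cv2.contourArea(x)>mn],key=cv2.contourArea,reverse=True)
def worldrect(m,c,z):
    P=toplane(m,c.reshape(-1,2),z)[:,:2].astype(np.float32)
    r=cv2.minAreaRect(P);return r
E
python3 - <<'E'
import cv2,numpy as np
from h import *
im=cv2.imread("pics/top0.png");m=imaging.camera_model("top")
for c in blobs(copper(im)):
    print("cop",cv2.minAreaRect(c)[0],[worldrect(m,c,z) for z in (46,3)])
h=cv2.cvtColor(im,cv2.COLOR_BGR2HSV)
roi=np.zeros(im.shape[:2],np.uint8);roi[120:230,200:350]=255
w=cv2.inRange(h,(0,0,185),(180,45,255))&roi
for c in blobs(w): print("white",cv2.minAreaRect(c),worldrect(m,c,46))
print(im[150,270],im[210,270],im[218,270],im[225,270],im[187,244])
g=(cv2.inRange(im.max(2),75,255))&roi
for c in blobs(g)[:1]:
    print("tab",cv2.minAreaRect(c),worldrect(m,c,40)); print(cv2.boxPoints(worldrect(m,c,40)))
cv2.imwrite("pics/top0crop.png",cv2.resize(im[110:285,195:410],None,fx=3.4,fy=3.4,interpolation=cv2.INTER_CUBIC))
E
```

```text
white ((244.2444610595703, 186.85498046875), (43.045684814453125, 46.88248062133789), 3.012787342071533) ((508.7890625, 33.364925384521484), (96.00971984863281, 106.22596740722656), 87.1089096069336)
[174 164 158] [183 173 167] [184 174 167] [105 103  94] [221 221 221]
tab ((274.5, 174.5), (108.99998474121094, 148.99996948242188), 90.0) ((539.0779418945312, -34.12931823730469), (340.9636535644531, 249.9289093017578), 89.7806625366211)
[[ 413.4618  -204.13152]
 [ 663.38885 -205.08827]
 [ 664.6941   135.87288]
 [ 414.76703  136.82964]]
```

View pics/top0crop.png

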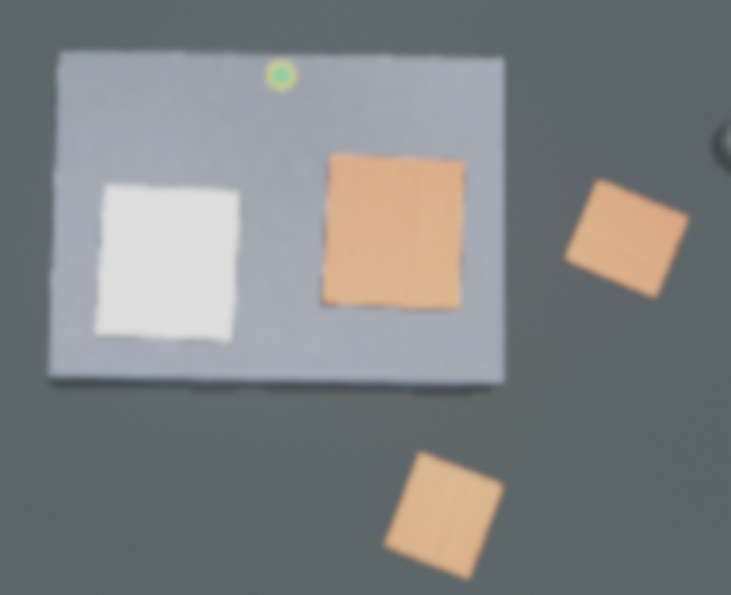

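The crop confirms it: the copper plate at original pixel (311,178) is clearly larger than the two squares, which lie off the table. I'll retune the masks to half-intensity thresholds.

```bash
cat >> h.py <<'E'
def copper(im):
    d=im[:,:,2].astype(int)-im[:,:,0]; return np.uint8(d>45)*255
E
python3 - <<'E'
import cv2,numpy as np
from h import *
im=cv2.imread("pics/top0.png");m=imaging.camera_model("top")
print(im[178,311],im[100,180])
for c in blobs(copper(im),100):
    print("cop",cv2.minAreaRect(c),[worldrect(m,c,z) for z in (46,3)])
roi=np.zeros(im.shape[:2],np.uint8);roi[115:230,200:350]=255
h=cv2.cvtColor(im,cv2.COLOR_BGR2HSV)
w=(cv2.inRange(im.min(2),192,255))&roi
for c in blobs(w): print("white",cv2.minAreaRect(c),worldrect(m,c,46))
print(im[205:235,295].tolist())
print(im[170,200:225].tolist()); print(im[170,330:355].tolist()); print(im[115:135,295].tolist())
E
```

```text
[142 177 220] [104 101  90]
cop ((33.97398376464844, 244.04640197753906), (53.13027572631836, 42.61837387084961), 2.726311206817627) [((382.8085632324219, 496.80902099609375), (92.50151062011719, 117.15438842773438), 0.0066178045235574245), ((384.35186767578125, 522.1221923828125), (96.8404769897461, 122.64970397949219), 0.006610267795622349)]
cop ((310.3254699707031, 177.99127197265625), (39.60053253173828, 43.595542907714844), 2.862405300140381) [((528.2323608398438, -114.57376098632812), (88.70307922363281, 99.13663482666016), 86.79733276367188), ((536.5970458984375, -117.93849182128906), (92.86385345458984, 103.78681182861328), 86.79733276367188)]
cop ((325.0890808105469, 261.0959167480469), (26.919464111328125, 29.84549331665039), 20.556045532226562) [((342.677490234375, -144.88587951660156), (58.81201171875, 65.29917907714844), 68.73826599121094), ((342.3384094238281, -149.67245483398438), (61.570701599121094, 68.36212921142578), 68.7382583618164)]
cop ((378.7759094238281, 179.6896514892578), (29.543947219848633, 25.867366790771484), 23.198591232299805) [((523.6814575195312, -2
[... 1648 characters left out ...]
170], [179, 170, 165], [180, 170, 164], [179, 169, 164], [179, 169, 164], [180, 170, 165], [181, 171, 165], [181, 172, 166], [181, 172, 166], [179, 170, 164], [168, 159, 154], [138, 131, 126], [112, 108, 103], [107, 105, 98], [107, 105, 98], [107, 104, 98], [106, 104, 97], [106, 104, 97], [107, 104, 98], [107, 104, 97], [106, 103, 96], [107, 104, 97], [107, 104, 97]]
[[109, 105, 95], [109, 106, 95], [110, 106, 96], [109, 106, 95], [109, 106, 95], [109, 106, 96], [109, 106, 95], [109, 106, 95], [109, 106, 96], [111, 107, 97], [124, 118, 110], [150, 142, 134], [168, 158, 151], [174, 164, 157], [174, 164, 157], [174, 164, 157], [174, 164, 158], [174, 164, 157], [174, 164, 158], [174, 165, 158]]
```

```bash
cat >> h.py <<'E'
def fitline(P):
    vx,vy,x,y=cv2.fitLine(np.float32(P),cv2.DIST_HUBER,0,0.01,0.01).ravel();return np.array([x,y]),np.array([vx,vy])
def cross(g,thr,i0,i1):  # subpixel crossing in 1d
    a=g.astype(float)-thr
    for i in range(i0,i1):
        if a[i]*a[i+1]<=0 and a[i]!=a[i+1]: return i+a[i]/(a[i]-a[i+1])
E
python3 - <<'E'
import cv2,numpy as np
from h import *
im=cv2.imread("pics/top0.png");m=imaging.camera_model("top");g=im.max(2)
E={}
E['front']=[(c,cross(g[:,c],140,212,226)) for c in range(220,336,3)]
E['rear']=[(c,cross(g[:,c],140,118,130)) for c in range(225,336,3)]
E['left']=[(cross(g[r],145,205,218),r) for r in range(135,215,3)]
E['right']=[(cross(g[r],145,338,350),r) for r in range(135,215,3)]
for k,v in E.items():
    v=[p for p in v if None not in p]
    P=toplane(m,v,40)[:,:2];o,d=fitline(P);print(k,len(v),o,d,np.degrees(np.arctan2(d[1],d[0])))
r=blobs(copper(im),1000)[1]
P=toplane(m,r.reshape(-1,2),46)[:,:2]
print(cv2.boxPoints(cv2.minAreaRect(P.astype(np.float32))))
# side lines
c0=P.mean(0)
for k,a in (('x+',(1,0)),('x-',(-1,0)),('y+',(0,1)),('y-',(0,-1))):
    q=(P-c0)@np.array(a); t=(P-c0)@np.array([-a[1],a[0]])
    s=P[(q>q.max()-10)&(abs(t)<35)];o,d=fitline(s);print(k,o,np.degrees(np.arctan2(d[1],d[0])))
E
```

```text
front 39 [431.25552  -41.526035] [0.02097186 0.99978006] 88.79831
rear 37 [651.32526  -44.846176] [0.01918146 0.999816  ] 88.90091
left 27 [553.9578  110.21654] [ 0.99973214 -0.02314425] -1.3261858
right 27 [ 530.15564 -188.27872] [ 0.9998161  -0.01917525] -1.098728
[[ 476.2636  -156.08676]
 [ 575.2454  -161.6253 ]
 [ 580.2011   -73.06076]
 [ 481.2193   -67.52222]]
x+ [ 576.60297 -121.61876] 87.19044
x- [ 480.46072 -108.86015] 85.31221
y+ [526.32684  -71.033035] -4.00198
y- [ 528.5101  -157.81387] -3.4641786
```

Measured sizes match the given ones: copper 88.7×99.1, white 89.4×101, table depth 220.1. The table is turned about −1.2° and the copper plate about −3.4°. Its origin is 98 mm behind the edge, so the slide is about 78 mm. I'll push with two half-open fingers set parallel to the edge, which squares the plate as it slides.

```bash
cat >> h.py <<'E'
TH=np.radians(-1.15); N=np.array([np.cos(TH),np.sin(TH)]); L=np.array([-np.sin(TH),np.cos(TH)])
F0=np.array([431.2,-41.6])  # table front-edge point on top; table coords: a along N, b along L
def W(a,b,z): return [*(F0+a*N+b*L),z]
def T(p): d=np.array(p[:2])-F0; return d@N,d@L
E
python3 - <<'E'
from bench import bot, solve_ik
from h import *
print("plate",T([528.2,-114.6]),"rear mid",T([578.2,-117.4]),"white",T([508.95,34.3]))
b=T([578.2,-117.4])[1]
for z in (200,42):
  for y in (TH,TH+np.pi): print(z,y,solve_ik(W(178,b,z),[np.pi,0,y]))
E
```

```text
plate (np.float64(98.44556764505214), np.float64(-71.03851216800274)) rear mid (np.float64(148.49169239831116), np.float64(-72.83445124860455)) white (np.float64(76.21103112417966), np.float64(77.44514984806551))
200 -0.02007128639793479 [-0.31094861  0.47456238 -0.0484077   1.04782624  0.          2.85071533]
200 3.1215213671918582 [-0.31094861  0.47456238 -0.0484077   1.04782624  0.         -0.29087733]
42 -0.02007128639793479 [-0.31094861  0.62675726 -0.23103091  0.71300816  0.          2.85071533]
42 3.1215213671918582 [-0.31094861  0.62675726 -0.23103091  0.71300816  0.         -0.29087733]
```

```bash
python3 - <<'E'
from bench import bot, imaging
from h import *
b=-72; o=[np.pi,0,TH+np.pi]
bot.move_ptp(W(178,b,200),o)
bot.grip(0.5)
bot.movel(W(178,b,75),max_speed=150)
r=bot.movel(W(178,b,33),max_speed=25,threshold=4)
s=bot.get_state();print(r,s["t"],s["tcp_pos"],s["contact_force"],s["opening"])
p=s["tcp_pos"]
bot.movel(W(178,b,p[2]+2),max_speed=30)
s=bot.get_state();print(s["t"],s["tcp_pos"],s["contact_force"],T(s["tcp_pos"]))
for n in("top","side"): cv2.imwrite(f"pics/{n}1.png",imaging.capture(n))
E
```

```text
True 5.75 [ 607.58925178 -117.11911149   38.20437953] [-0.76951433  0.25395192  4.66360607] 0.5039486887062581
6.0 [ 607.91687924 -117.24022924   40.31870998] [0.05260522 0.17340358 0.48417711] (np.float64(178.19937942852982), np.float64(-72.0782967274293))
```

```bash
python3 -c "
import cv2,numpy as np
a=cv2.imread('pics/top1.png')[100:300,180:400];b=cv2.imread('pics/side1.png')[150:290,150:370]
a=cv2.resize(a,(396,360));b=cv2.resize(b,(396,252));cv2.imwrite('pics/c1.png',np.hstack([a,cv2.copyMakeBorder(b,0,108,0,0,0)]))"
```

```text
(no output)
```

View pics/c1.png

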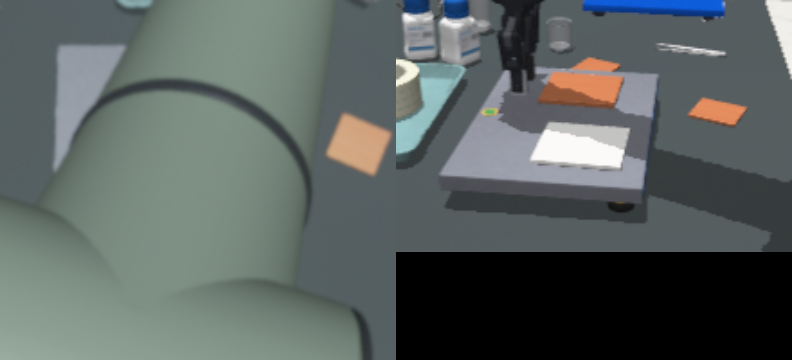

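Side crop: the fingers are just behind the copper plate and low on the table, with the plate untouched. The arm hides the plate in the top view. Next I'll push to about 10 mm short.

```bash
python3 - <<'E'
from bench import bot, imaging
from h import *
b=-72; z=bot.get_state()["tcp_pos"][2]
for a in (160,135,91):
    bot.movel(W(a,b,z),max_speed=40)
    s=bot.get_state();print(s["t"],T(s["tcp_pos"]),s["tcp_pos"][2],s["contact_force"],s["wrist_torque"])
cv2.imwrite("pics/side2.png",imaging.capture("side"))
im=imaging.capture("side");m=imaging.camera_model("side")
cv2.imwrite("pics/c2.png",cv2.resize(im[160:280,160:340],None,fx=4,fy=4,interpolation=cv2.INTER_CUBIC))
im0=cv2.imread("pics/side0.png")
for I in(im0,im):
  for c in blobs(copper(I),200):
    x,y,w,h=cv2.boundingRect(c)
    if 200<x+w/2<320 and 185<y+h/2<215:
        print(x,y,w,h)
        q=cv2.approxPolyDP(c,6,True).reshape(-1,2)
        for p,w in zip(q,toplane(m,q,46)): print(p,w[:2].round(1),np.round(T(w),1))
E
```

```text
6.7 (np.float64(159.93128583139912), np.float64(-72.0795123783828)) 40.17473166138474 [-0.11068161  0.04399921  0.63522466] [-0.07136073 -0.00732271 -0.00274653]
7.475 (np.float64(134.349819620827), np.float64(-71.94080481026015)) 39.87249577897516 [ 0.38279147 -0.51192011  0.52448002] [-0.01594851  0.04514724 -0.03096762]
8.725 (np.float64(90.83268315542914), np.float64(-71.9914963624816)) 40.00019110714643 [ 0.3837052  -0.10700606 -1.08080984] [-0.04038469  0.02177752  0.03112472]
229 190 47 20
[229 206] [576.  -67.6] [145.3 -23.1]
[270 209] [480.2 -62.9] [ 49.4 -20.3]
[275 193] [ 475.9 -153. ] [  46.9 -110.5]
[237 190] [ 573.  -160.1] [ 144.2 -115.6]
259 192 44 19
[259 204] [508.3 -86. ] [ 77.9 -42.9]
[300 210] [411.5 -65.5] [-19.3 -24.3]
[302 194] [ 408.4 -154.9] [ -20.5 -113.7]
[263 192] [ 506.4 -155.6] [  77.4 -112.4]
```

View pics/c2.png

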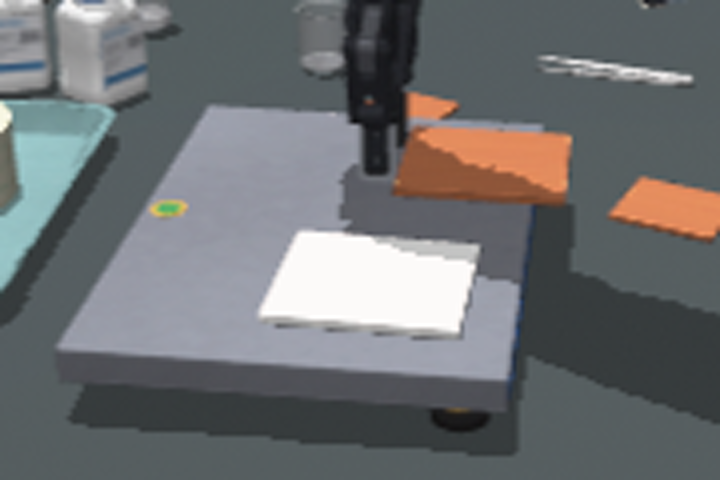

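Side view: the plate is square to the edge and overhangs it by about 20 mm (front corners at (300,210) and (302,194)). That matches the finger's position. I'll push the last 10 mm, back off, clear the arm and check from above.

```bash
python3 - <<'E'
from bench import bot, imaging
from h import *
b=-72; z=bot.get_state()["tcp_pos"][2]
bot.movel(W(81,b,z),max_speed=25)
s=bot.get_state();print(s["t"],T(s["tcp_pos"]),s["tcp_pos"][2],s["contact_force"])
bot.movel(W(105,b,z),max_speed=60)
bot.movel(W(105,b,190),max_speed=180)
j=np.array(bot.get_state()["qpos"]); j[0]-=0.85
bot.move_j(j)
im=imaging.capture("top");cv2.imwrite("pics/top3.png",im);cv2.imwrite("pics/side3.png",imaging.capture("side"))
m=imaging.camera_model("top");print(bot.get_state()["t"])
for c in blobs(copper(im),100): print(cv2.minAreaRect(c),worldrect(m,c,46),T(worldrect(m,c,46)[0]))
w=cv2.inRange(im.min(2),192,255);w[:115]=0;w[230:]=0;w[:,:200]=0;w[:,350:]=0
for c in blobs(w): print("white",worldrect(m,c,46))
cv2.imwrite("pics/c3.png",cv2.resize(im[110:285,195:410],None,fx=3.4,fy=3.4,interpolation=cv2.INTER_CUBIC))
E
```

```text
9.375 (np.float64(80.53746371570625), np.float64(-71.9740787956718)) 39.96592967439371 [-0.35453455 -0.35306501  0.05322065]
12.6583
((310.5, 213.0), (44.0, 41.0), 90.0) ((449.2895202636719, -113.88648223876953), (90.99070739746094, 98.38825225830078), 89.78020477294922) (np.float64(19.536661918657995), np.float64(-71.90886662228655))
((33.97398376464844, 244.04640197753906), (53.13027572631836, 42.61837387084961), 2.726311206817627) ((382.8085632324219, 496.80902099609375), (92.50151062011719, 117.15438842773438), 0.0066178045235574245) (np.float64(-59.18752578339671), np.float64(537.3293606662885))
((325.0618896484375, 261.1391906738281), (27.067020416259766, 29.795259475708008), 21.037511825561523) ((342.6243591308594, -144.91531372070312), (58.93690872192383, 65.34882354736328), 68.69674682617188) (np.float64(-86.48426780831801), np.float64(-105.07221148450913))
((378.77587890625, 179.6896514892578), (29.543947219848633, 25.867366790771484), 23.198591232299805) ((523.6663818359375, -267.88299560546875), (65.6093521118164, 59.20938491821289), 66.1490707397461) (np.float64(96.9892429875579), np.float64(-224.38162272056604))
((124.01377868652344, 88.45413208007812), (35.152225494384766, 9.86561107635498), 16.699243545532227) ((737.6591796875, 309.8738098144531), (81.60485076904297, 23.104881286621094), 72.70956420898438) (np.float64(299.3433943707744), np.float64(357.5536324061117))
white ((508.8291015625, 33.63053512573242), (91.11831665039062, 101.45547485351562), 87.19637298583984)
```

View pics/c3.png

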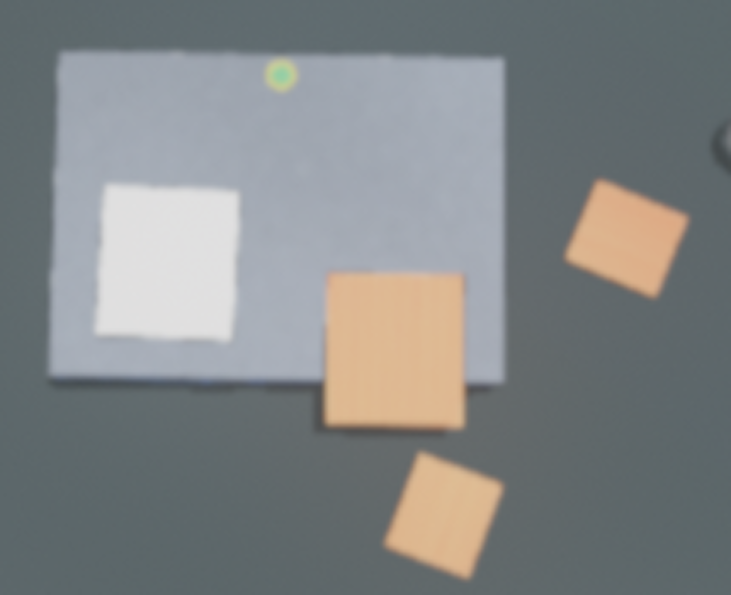

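View pics/side3.png

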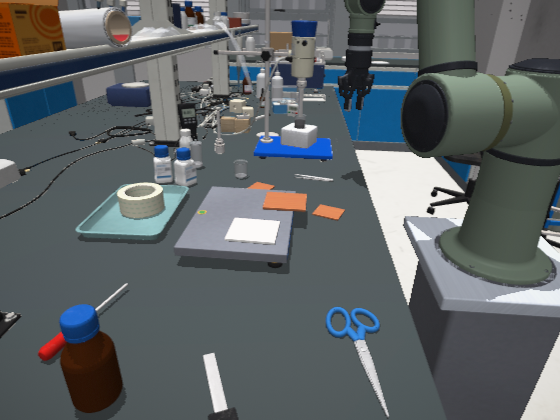

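Top crop: the copper plate at about (310,213) overhangs the front edge. The origin is 19.5 mm behind the edge, so the overhang is 30.5 mm. The white plate is unmoved. Before handing in, I'll check the angle at sub-pixel level on the saved picture.

```bash
python3 - <<'E'
from h import *
im=cv2.imread("pics/top3.png");m=imaging.camera_model("top");d=im[:,:,2].astype(int)-im[:,:,0]
for k,v in dict(front=[(c,cross(d[:,c],35,228,242)) for c in range(294,328)],
 rear=[(c,cross(d[:,c],30,184,198)) for c in range(294,328)],
 left=[(cross(d[r],30,284,298),r) for r in range(195,230)],right=[(cross(d[r],30,325,337),r) for r in range(195,230)]).items():
    v=[p for p in v if None not in p];o,e=fitline(toplane(m,v,46)[:,:2]);print(k,len(v),T(o),np.degrees(np.arctan2(e[1],e[0])))
E
```

```text
front 34 (np.float64(-30.721365442180122), np.float64(-64.58382186020302)) 88.26784
rear 34 (np.float64(71.18511991686064), np.float64(-68.08280303265134)) 88.922295
left 35 (np.float64(20.83996024429101), np.float64(-26.951756287590246)) -2.2146728
right 35 (np.float64(22.311813074364053), np.float64(-117.73986515168728)) -0.32004443
```

```bash
python3 - <<'E'
from bench import bot
print(bot.sign_off(), bot.get_state()["t"])
E
```

```text
the job is handed in; nothing more can be done
the job is handed in; nothing more can be done
```

I slid the copper plate towards the front edge until about 30 mm of it overhangs, then cleared the arm and handed the job in at about 12.7 s. I pushed its rear edge with two half-open fingers set parallel to the front edge, so the push also squared it up.

**Last checks, from the top camera:**
- **Overhang:** 30.5 mm, with the plate's origin 19.5 mm behind the edge; fitting the plate's edge lines gave 30.7 mm.
- **Squareness:** the plate is within about 0.2° of square on average. The four fitted sides disagree by up to about 1°, which is the limit of the camera's resolution.
- **White plate:** measured within 0.7 mm of where it was, which is within measurement noise.
- **Forces:** readings taken between moves stayed within about 1 N during the push; the touch-down on the table to find its height read about 5 N.

No check failed.

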